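Rake the lighter case out from under the glass stand

ROBOT

A 6-joint arm with a two-finger parallel gripper is mounted at the origin on the work surface. World frame = base frame: x ahead of the robot, y to its left, z up, the work surface at z = 0. Lengths are in m, angles in rad, forces in N, time in s.
With the tool pointing down it reaches from about 0.4 to 0.825 m from the base axis. Payload 7 kg.
Tool frame: the origin (TCP) lies on the centre line of the jaws, within the pads' length; the fingertips stand 22 mm ahead of it and the grasp point (between the pads) lies 3 mm ahead of it; z points along the fingers, y is the line along which they close (so a half turn about z gives the same grasp; the last joint's range is limited). The gripper opens to 88 mm and grips with 3 to 60 N. Pads are 19 mm wide; open, the fingers measure 130 mm over their backs; the gripper's body (78 mm by 193 mm) begins 47 mm behind the grasp point.
Start: joints at [1.395, 0.359, 0.012, 0, -1.224, -0.288], TCP at [0.302, 0.604, 0.249] pointing down, gripper open.
Joint ranges: [-3.07, 3.07], [-1.43, 2.12], [-1.02, 1.25], [-3.03, 1.67], [-3.05, -0], [-3.03, 3.03]. Speed limits (rad/s): [2.39, 2.39, 3.01, 3.14, 3.14, 3.14].

INTERFACE

Orientations are given as [roll, pitch, yaw] about the fixed x, y, z axes, in that order (R = Rz(yaw) Ry(pitch) Rx(roll)).
In Python, from station import monitor, viewer, order gives the robot as it stands. The module is installed in compiled form; this text tells all that it offers.
- The arm moves only by the tool servo_tool, never from a script. Its argument "targets" is a list of rows, each an object with "angular": the turn, a rotation vector about the tool's x, y, z in degrees, a list of three; "xyz": the shift along the tool's x, y, z in cm, a list of three; "claw": the finger opening in cm, from 0 to 8.76. A call has 1 to 20 rows; each row shifts and turns the commanded pose from where the row before left it, along the tool's axes as they then stand; what a row does not reach is not made up. A row lasts 1/10 s, in which the tool goes at most 50 mm and 8.59 degrees, less where a joint would pass 70% of its speed; a pose out of reach is approached as far as the arm can. A call is refused whole if a number of a shift passes 5 or a number of a turn 8.59, either way. A call with a gripper value outside its range is refused whole. The fingers move at their own pace and stop on an object; "force" is the grip in N (left out, the last holds). Time passes only in rows, so rows that do not move let the fingers close. It gives the time, the measured TCP pose, the force, the opening and the grip force at its end, in the units of the state.
- monitor.get_state(): the state, without advancing time (a new reading comes with each control period).
- viewer.grab_frame(name): name is "scene" or "top" or "wrist"; returns a dict with "color" (420x560x3 uint8, blue, green, red), "fovy" (degrees; the focal length in pixels is half the picture's height over the tangent of half this angle, whatever the lens; pixels are square), "cx", "cy" (the principal point, pixels), "R" (3x3) and "t" (3): a world point X has camera coordinates R X + t. Camera axes: x right, y down, z forward; pixel columns grow to the right and rows downward; lengths in m; the calibration is good to about 2 mm. The wrist camera is an equidistant fisheye: a pixel r from the principal point sees the ray r / f radians off the axis. A picture is of the moment at which its call begins. There is no depth.
- order.job_done(): hands the job in; it is judged then, once.
The state is a dict: "t": time; "q": joint angles; "qd": joint speeds; "joint_efforts": joint torques, N m; "eef_pos": TCP position; "ee_rot": TCP orientation; "force": force on the tool from outside, world axes, zero at the start; "moment": the same for the moment, N m; "width": finger opening in m; "gripper_force": force on a finger pad.
Only numpy, scipy, OpenCV 4.12 (cv2) and the standard library are available. Lean on these libraries where they do the work, as an engineer would, in place of code of your own. Each camera call takes 0.05 s, during which the arm holds its last target. There are 200 camera calls.

TASK

The black lighter case has slid under the low glass stand. Take the bent back scratcher off its sloped rest, rake the case completely out from under the glass with it, then lay the scratcher down on the open table and gently lay the case flat, button side up, in the empty bay of the wooden remote holder. Do not reach under the glass for the case with the fingers, do not knock the glass hard, and leave the other things on the table where they are.

Things in the scene. Friction and masses are not known exactly. Their poses are not given: they have to be found in the camera images.
- stand: Low clear glass stand, fixed, origin on the table under its centre. 200 mm deep (x), 260 mm wide (y). Open on its own -x side, front edge at x = -100 mm; +x points into the gap; the other three sides are closed by 8 mm glass. Gap below: 77 mm high, 244 mm wide. Glass top 8 mm thick, upper face at 85 mm. The open side faces the robot's left (+y) within 0.2 rad.
- stand_box (a point): Centre of the small black set-top box fixed on the rear part of the glass top: 70 mm along the stand's x, 160 mm along its y, 34 mm high, its top 119 mm above the table. Axes as the stand's.
- case_centre (a point): Centre of the black plastic lighter case with a red button on top: a box 44 mm along its x, 80 mm along its y, 24 mm high (z up), about 90 g. It lies flat on the table under the glass, its centre 58 to 80 mm inside the front edge, its x axis within 0.25 rad of the stand's x axis, and slides easily.
- scratcher_mid (a point): Middle of the straight shaft of the bent bamboo back scratcher (60 g). x runs along the 200 mm shaft (-100 to +100 mm) to the bent end, y across. Shaft 12 x 12 mm, handle (x = -100 to -35 mm) 16 x 16 mm, both centred on the axis. It starts in the two saddles of its rest, bent end high, sloping 35 degrees from level, its own z square to the shaft and upward.
- scratcher_foot (a point): Centre of the cross foot at the bent end, at x = 101, y = 0, z = -27 mm of the scratcher's frame. The end bends at right angles to the scratcher's -z: an arm 8 mm thick (x = 92 to 100 mm), 12 mm wide, ending in this foot, 8 mm thick (x = 97 to 105 mm), 50 mm wide along y, 14 mm high (z = -20 to -34 mm).
- rest: Wooden rest, fixed; origin on the table below the shaft's middle, which is 115 mm up. +x: level direction in which the shaft rises, ahead and to the right, 0.75 to 1.25 rad clockwise of the robot's x. Two posts with open-topped saddles, 39 mm over their cheeks, hold the shaft at -20 to -4 mm and +74 to +91 mm along it; the bent end hooks over the higher. Handle overhangs freely. Ease it 3 mm up the slope, lift out square to the shaft.
- holder: Low wooden remote holder, fixed: a tray 185 mm along its x, 192 mm along its y, walls 6 mm thick and 20 mm high, floor 6 mm thick; origin under its centre. A wall along y divides it: the far bay (+x, 57 mm wide) holds the television remote, the near bay (110 x 180 mm inside, x = -86.5 to +23.5 mm) is empty.
- holder_bay (a point): Centre of the floor of the empty bay of the remote holder (6 mm above the table). Axes as the holder's.
- remote: Grey television remote, 44 x 160 x 20 mm, lying in the far bay of the holder; origin under its centre. To be left alone.
- vase: Blue ceramic vase with flowers, 84 mm across, 150 mm high, flowers to 230 mm; origin under its centre. To be left alone.
- ashtray: Amber glass ashtray, 110 mm across, 32 mm high; origin under its centre. To be left alone.
- bell: Small steel table bell, 60 mm across, 70 mm high; origin under its centre. To be left alone.
- mug: White mug, 80 mm across, 92 mm high, handle to its +y; origin under its centre. To be left alone.
- case: The lighter case as a  origin at the centre of its underside, axes as for its centre.
- scratcher: The scratcher as a  origin and axes as for the middle of its shaft.
Not all that is in view belongs to the job. There is more than one size of the scratcher; the job needs the largest.

How it is judged:
On the way, in this order (a step that is already met when the one before it is completed fails the run):
1. the case is completely out from under the glass, still lying on the table, untouched by the fingers (x of case_centre in the frame of stand below -0.122 m and height (world z) of case_centre below 0.02 m and contact force between the fingers and case below 0.1 N), for 0.1 s.
2. the scratcher is laid down on the table, let go and clear of the gap (height (world z) of each of scratcher_mid, scratcher_foot below 0.04 m and x of scratcher_foot in the frame of stand below -0.1 m and contact force between the fingers and scratcher below 0.1 N and linear speed of scratcher below 0.02 m/s), for 0.2 s.
At the end, for the whole second after the job is handed in: The case lies flat (within 0.12 rad), button up, on the floor of the empty bay of the holder, wholly inside its walls and at rest; the scratcher lies let go and still on the table, middle and foot less than 40 mm up, with its foot outside the stand's front edge (all of step 2 and horizontal distance between case_centre and holder_bay below 0.08 m and x of case_centre in the frame of holder between -0.068 and 0.005 m and y of case_centre in the frame of holder between -0.072 and 0.072 m and z of case_centre in the frame of holder below 0.021 m and angle between case_centre's own z axis and vertical below 0.12 rad and linear speed of case below 0.02 m/s); the robot touches nothing.
It fails at once if fingers touch the case while it is under the glass (x of case_centre in the frame of stand above -0.1 m and contact force between the fingers and case above 0.5 N).
It fails at once if the glass stand is hit with more than 25 N (contact force between any of the arm, the fingers, scratcher and stand above 25 N).
It fails at once if the case is thrown or dropped (faster than 0.6 m/s while not held) (linear speed of case above 0.6 m/s and contact force between the fingers and case below 0.05 N).
It fails at once if a bystander is moved more than 30 mm or tipped (distance of any of vase, ashtray, bell, mug, remote from where it was at the start of the episode above 0.03 m or angle between any of vase, ashtray, bell, mug, remote's own z axis and vertical above 0.4 rad).
It also fails if it takes over 66 s, if anything falls off the work surface, if the arm or the gripper's body presses on something with over 40 N, if the wrist force passes 120 N, or if a joint passes its speed limit or range.

## Working session

There is one attempt and no reset: what is moved stays moved. The work goes in short steps, Python scripts to look and compute and a tool call to move; the robot and the scene stay as the last step left them, time stands still between calls to the robot, and variables do not carry over. Pictures are saved under pics/ and viewed, at most 10 in all, crops included, and the job is handed in when it is done.

Besides the shell and the picture viewer there is one more tool, called after "Call:" in YAML: its name, and indented under it one key for each argument. servo_tool: Moves the arm, as the interface text tells. Its arguments: {"type":"object","properties":{"targets":{"type":"array"},"force":{"type":"number"}},"required":["targets"]}

```bash
mkdir -p pics; ls; python3 - <<'E'
from station import monitor, viewer
import cv2, pickle
s=monitor.get_state(); print({k:s[k] for k in('t','q','eef_pos','ee_rot','width')})
d={}
for n in('scene','top','wrist'):
    f=viewer.grab_frame(n); d[n]=f
    cv2.imwrite(f'pics/a_{n}.png',f['color']); print(n,f['fovy'],f['cx'],f['cy'],f['R'],f['t'])
pickle.dump(d,open('a.pkl','wb'))
E
```

```text
pics
{'t': 0.0, 'q': array([ 1.39509361e+00,  3.59371983e-01,  1.10449457e-02, -3.31342954e-04,
       -1.22409935e+00, -2.88083012e-01]), 'eef_pos': array([0.30178642, 0.60326665, 0.24762963]), 'ee_rot': array([ 3.13994127e+00, -1.64518710e-04, -4.63898437e-01]), 'width': 0.08762689745454695}
scene 45.07261266585651 272.30141742700187 201.7079285990552 [[ 0.05377805  0.99851683  0.0084891 ]
 [ 0.71283376 -0.0324356  -0.70058259]
 [-0.69926816  0.04372728 -0.71352083]] [-0.11433842 -0.27179656  1.61578044]
top 43.48653057202302 283.7603010388068 207.08626979098398 [[-0.00899015 -0.99992888  0.00783647]
 [-0.98936868  0.00775709 -0.14522203]
 [ 0.14515092 -0.00905873 -0.98936806]] [0.08900117 0.49486349 1.23969102]
wrist 65.70646984690485 276.030699636512 209.3581777310934 [[-4.48275379e-01 -8.93895174e-01  7.76211438e-04]
 [-8.58313330e-01  4.30673837e-01  2.78959271e-01]
 [-2.49694640e-01  1.24384340e-01 -9.60302620e-01]] [ 0.67333596 -0.03541782  0.39061715]
```

View pics/a_top.png

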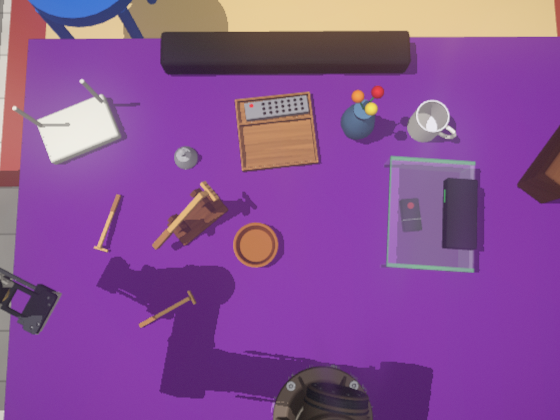

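View pics/a_scene.png

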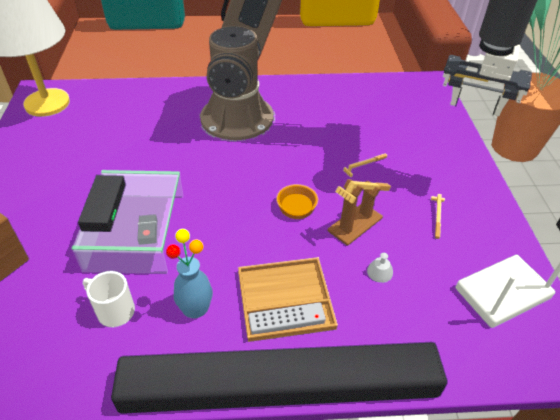

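The top view shows three scratchers: flat on the table at (108,222), flat on the table at (167,310), and in the wooden rest at (185,215). The one in the rest looks longest and thickest and is the only one on a rest, so it fits. The stand is around (432,214) with the case at (411,213), the holder at (277,132), bell (186,158), ashtray (256,245), vase (359,120) and mug (430,120). I'll confirm with one enlarged crop.

```bash
cat > h.py <<'E'
import numpy as np, cv2, pickle
def ray(f,u,v):
    fl=210/np.tan(np.radians(f['fovy']/2)); d=np.array([(u-f['cx'])/fl,(v-f['cy'])/fl,1.])
    R=np.array(f['R']);C=-R.T@np.array(f['t']); return C,R.T@d
def onz(f,u,v,z):
    C,d=ray(f,u,v); return C+d*(z-C[2])/d[2]
def proj(f,X):
    fl=210/np.tan(np.radians(f['fovy']/2)); c=np.array(f['R'])@np.asarray(X,float)+np.array(f['t'])
    return np.array([f['cx']+fl*c[0]/c[2],f['cy']+fl*c[1]/c[2]])
def tri(f,p,g,q):
    C,d=ray(f,*p);D,e=ray(g,*q); s=np.linalg.lstsq(np.c_[d,-e],D-C,rcond=None)[0]
    a,b=C+s[0]*d,D+s[1]*e; return (a+b)/2,np.linalg.norm(a-b)
E
python3 - <<'E'
from h import *
d=pickle.load(open('a.pkl','rb')); T=d['top']['color'];S=d['scene']['color']
def crop(I,x,y,w,h,k): return cv2.resize(I[y:y+h,x:x+w],None,fx=k,fy=k,interpolation=cv2.INTER_CUBIC)
m=np.zeros((600,800,3),np.uint8)
m[:300,:400]=crop(T,145,175,100,75,4)
m[:300,400:]=crop(T,382,150,100,75,4)
m[300:,:400]=crop(S,325,170,100,75,4)
m[300:,400:]=crop(S,75,165,133,100,3)[:300,:400].copy() if 0 else cv2.resize(S[165:265,75:208],(400,300),interpolation=cv2.INTER_CUBIC)
cv2.imwrite('pics/m1.png',m)
f=d['top']
# sizes of the two loose ones, approx ends on table
for a,b in(((141,325),(192,296)),((118,197),(101,249))): print(np.linalg.norm(onz(f,*a,.01)-onz(f,*b,.01)))
hsv=cv2.cvtColor(T,cv2.COLOR_BGR2HSV)
mask=cv2.inRange(hsv,(65,30,80),(95,255,255)); mask[:, :370]=0; mask[:,490:]=0; mask[:140]=0;mask[290:]=0
ys,xs=np.nonzero(mask); print(len(xs),xs.min(),xs.max(),ys.min(),ys.max())
cv2.imwrite('pics/mask.png',mask)
E
```

```text
0.13798982826905629
0.13327405280031157
681 387 474 156 271
```

View pics/m1.png

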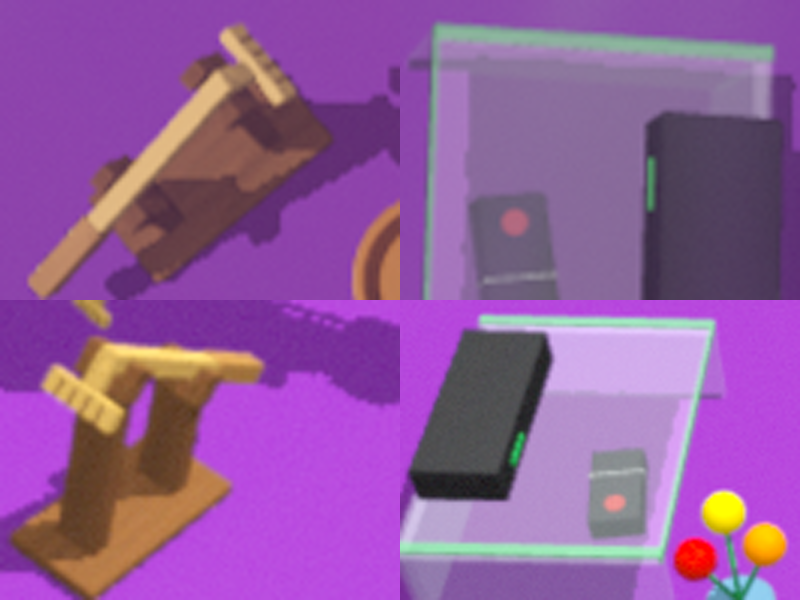

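The enlarged crop confirms it: the scratcher in the rest has its cross foot at about (209,191) top and (345,195) scene, with a shaft about 200 mm long. The two loose ones are only about 135 mm long. The case under the glass has its button toward the far (+x world) side. Next I'll measure poses.

```bash
python3 - <<'E'
from h import *
d=pickle.load(open('a.pkl','rb')); f=d['top'];T=f['color'];g=d['scene']
hsv=cv2.cvtColor(T,cv2.COLOR_BGR2HSV).astype(int)
def rect(mask,z,name):
    p=np.array([onz(f,u,v,z)[:2] for v,u in zip(*np.nonzero(mask))],np.float32)
    r=cv2.minAreaRect(p); print(name,len(p),'c',np.round(r[0],4),'size',np.round(r[1],4),'ang',round(np.radians(r[2]),4)); return p
def roi(m,x0,x1,y0,y1):
    k=np.zeros(m.shape,bool);k[y0:y1,x0:x1]=m[y0:y1,x0:x1];return k
H,S,V=hsv[...,0],hsv[...,1],hsv[...,2]
# scaled stats
for n,(u,v) in dict(shaft=(180,220),handle=(160,241),foot=(208,190),restbase=(205,215),bay=(280,150),wallh=(240,140),case=(405,205),casec=(411,220)).items(): print(n,hsv[v,u])
g1=roi((H>60)&(H<95)&(S>30)&(V>80),380,482,150,280); rect(g1,.085,'stand')
b=roi((H<25)&(S>60)&(V>50),228,325,88,175); rect(b,.02,'holder')
lab,st=0,0
for thr in(150,165,180):
    m=roi((H<30)&(V>thr)&(S>50),148,222,178,252)
    n,l,st,c=cv2.connectedComponentsWithStats(m.astype(np.uint8)); print(thr,st[1:].tolist(),c[1:].round(1).tolist())
red=roi(((H<8)|(H>168))&(S>70)&(V>100),395,430,190,235)
ys,xs=np.nonzero(red);print('btn',xs.mean(),ys.mean(),len(xs),onz(f,xs.mean(),ys.mean(),.025))
for n,z,(x0,x1,y0,y1),cond in(('bell',.0,(170,202,142,172),S<90),('ash',.032,(230,285,218,272),(H<25)&(S>100)&(V>90)),):
    k=roi(cond,x0,x1,y0,y1);ys,xs=np.nonzero(k);print(n,len(xs),onz(f,(xs.min()+xs.max())/2,(ys.min()+ys.max())/2,z))
m=roi((S<110)&(V<140),398,428,190,238); rect(m,.02,'case')
E
```

```text
shaft [ 17 107 214]
handle [ 12 112 189]
foot [ 17 107 209]
restbase [  5 105 141]
bay [ 12 116 183]
wallh [ 11 114 175]
case [133  54 119]
casec [136  53 129]
stand 672 c [ 0.4719 -0.2572] size [0.1991 0.2604] ang 1.5
holder 4209 c [0.692  0.1031] size [0.1845 0.1904] ang 0.1033
150 [[152, 182, 66, 67, 561]] [[184.7, 213.3]]
165 [[200, 182, 16, 19, 82], [152, 192, 52, 57, 416]] [[207.8, 191.2], [177.6, 219.9]]
180 [[200, 182, 16, 19, 72], [153, 193, 49, 56, 373]] [[207.6, 191.2], [177.2, 220.2]]
btn 410.2916666666667 205.0 24 [ 0.4999102  -0.22519832  0.025     ]
bell 434 [0.62918395 0.33119212 0.        ]
ash 1465 [0.40579895 0.15353733 0.032     ]
case 593 c [ 0.4768 -0.2251] size [0.0812 0.0487] ang 0.0827
```

```bash
python3 - <<'E'
from h import *
d=pickle.load(open('a.pkl','rb')); f=d['top'];T=f['color'];g=d['scene']
hsv=cv2.cvtColor(T,cv2.COLOR_BGR2HSV).astype(int);H,S,V=hsv[...,0],hsv[...,1],hsv[...,2]
c,s=np.cos(np.radians(35)),np.sin(np.radians(35))
for thr in(140,165,180):
    m=(((H<30)&(V>thr)&(S>50))).astype(np.uint8)
    k=np.zeros_like(m);k[178:255,145:222]=m[178:255,145:222]
    k2=k.copy(); 
    # remove foot: pixels beyond bend
    yy,xx=np.indices(k.shape); k2[(xx-yy)>8]=0
    ys,xs=np.nonzero(k2);p=np.c_[xs,ys].astype(np.float32)
    l=cv2.fitLine(p,cv2.DIST_HUBER,0,.01,.01).ravel(); a=p@l[:2]; 
    if l[0]<0:l[:2]*=-1
    a=(p-l[2:])@l[:2]; lo=l[2:]+l[:2]*(a.min()-.3)
    print(thr,len(p),'line',l,'low end',lo)
    # handle end axis-ish at z~.0610 (silhouette extreme x=-100)
    E=onz(f,*lo,.061)
    # another point high on the line: step to px at a.max
    hi=l[2:]+l[:2]*a.max()*.85
    # plane through camera and image line; intersect with heights
    # shaft dir: u(yaw)*c + z*s must lie in plane normal n
    C,d1=ray(f,*lo);_,d2=ray(f,*hi);n=np.cross(d1,d2);n/=np.linalg.norm(n)
    # n.x*cos+n.y*sin = -n.z*s/c
    r=np.hypot(n[0],n[1]);ph=np.arctan2(n[1],n[0]);
    for y in(ph+np.arccos(-n[2]*s/c/r),ph-np.arccos(-n[2]*s/c/r)):
        y=(y+np.pi)%(2*np.pi)-np.pi
        if -1.4<y<-.5:
            u=np.array([np.cos(y),np.sin(y),0]); mid=E+u*(.0843); mid[2]=.115
            foot=mid+u*.0982;foot[2]=.1508
            print('yaw',y,'mid',mid,'foot px',proj(f,foot),proj(g,foot),'handle px',proj(g,mid-u*.0819-[0,0,.0574]))
E
python3 - <<'E'
from h import *
d=pickle.load(open('a.pkl','rb'))
for a,b in(((202.2,183),(353.5,199.7)),((216,199.4),(337.4,189.3))): print(tri(d['top'],a,d['scene'],b))
E
```

```text
140 582 line [  0.6887849   -0.72496575 178.3294     220.67213   ] low end [153.40869 246.9019 ]
yaw -0.9060792886269091 mid [0.45199323 0.3250101  0.115     ] foot px [210.33588354 192.48893962] [342.879312   192.94131944] handle px [386.81243933 186.80769923]
165 413 line [  0.6690592   -0.74320906 177.36404    220.152     ] low end [153.30484 246.87761]
yaw -0.8804551882930092 mid [0.45373514 0.32660859 0.115     ] foot px [208.91536467 190.84827526] [344.5013187 194.0310079] handle px [386.9291816  186.83285931]
180 373 line [  0.66698533  -0.7450708  177.12354    220.21535   ] low end [153.27374 246.8573 ]
yaw -0.8778219995065046 mid [0.45395431 0.32682418 0.115     ] foot px [208.74511261 190.66306464] [344.69442262 194.15411751] handle px [386.96331356 186.84610361]
(array([0.53441543, 0.26741324, 0.14979288]), np.float64(0.0026240521939565253))
(array([0.49755356, 0.23642574, 0.1482975 ]), np.float64(0.0020949289259189438))
```

```bash
cat >> h.py <<'E'
from scipy.spatial.transform import Rotation as Ro
def plan(Rt,pt):
    from station import monitor
    s=monitor.get_state(); Rc=Ro.from_euler('xyz',s['ee_rot']); Rt=Ro.from_matrix(Rt)
    rv=np.degrees((Rc.inv()*Rt).as_rotvec()); dp=np.array(pt)-s['eef_pos']
    print('t',round(s['t'],2),'pos',s['eef_pos'].round(4),'w',round(s['width'],4),'F',np.round(s['force'],1),'grip',round(float(np.max(s['gripper_force'])),1))
    print('turn(tool,deg)',rv.round(2),'| shift cm in final frame',(Rt.inv().apply(dp)*100).round(2),'in current frame',(Rc.inv().apply(dp)*100).round(2))
def frame(yaw,slope):   # scratcher axes -> tool R=[xs,-ys,-zs]
    u=np.array([np.cos(yaw),np.sin(yaw),0]);z=np.array([0,0,1.])
    xs=u*np.cos(slope)+z*np.sin(slope); ys=np.array([-u[1],u[0],0]); zs=np.cross(xs,ys)
    return np.c_[xs,-ys,-zs]
MID=np.array([.4535,.3268,.115]);RY=-.876
E
python3 - <<'E'
from h import *
R=frame(RY,np.radians(35)); g=MID-.062*R[:,0]-.003*R[:,2]
print(g); plan(R,g-.1*R[:,2])
E
```

```text
[0.41988276 0.36713593 0.08189572]
t 0.15 pos [0.3018 0.6034 0.2478] w 0.0877 F [ 0.   0.6 -0.4] grip 0.0
turn(tool,deg) [-7.14 34.48 22.89] | shift cm in final frame [11.54  6.06 18.34] in current frame [15.87 13.54  8.42]
```

Call:
servo_tool:
  targets:
    - {"angular": [-1.19, 5.75, 3.82], "xyz": [0, 0, 0], "claw": 5}
    - {"angular": [-1.19, 5.75, 3.82], "xyz": [0, 0, 0], "claw": 5}
    - {"angular": [-1.19, 5.75, 3.82], "xyz": [0, 0, 0], "claw": 5}
    - {"angular": [-1.19, 5.75, 3.82], "xyz": [0, 0, 0], "claw": 5}
    - {"angular": [-1.19, 5.75, 3.82], "xyz": [0, 0, 0], "claw": 5}
    - {"angular": [-1.19, 5.75, 3.82], "xyz": [0, 0, 0], "claw": 5}
    - {"angular": [0, 0, 0], "xyz": [1.44, 0.76, 2.2], "claw": 5}
    - {"angular": [0, 0, 0], "xyz": [1.44, 0.76, 2.2], "claw": 5}
    - {"angular": [0, 0, 0], "xyz": [1.44, 0.76, 2.2], "claw": 5}
    - {"angular": [0, 0, 0], "xyz": [1.44, 0.76, 2.2], "claw": 5}
    - {"angular": [0, 0, 0], "xyz": [1.44, 0.76, 2.2], "claw": 5}
    - {"angular": [0, 0, 0], "xyz": [1.44, 0.76, 2.2], "claw": 5}
    - {"angular": [0, 0, 0], "xyz": [1.44, 0.76, 2.2], "claw": 5}
    - {"angular": [0, 0, 0], "xyz": [1.44, 0.76, 2.2], "claw": 5}
    - {"angular": [0, 0, 0], "xyz": [0, 0, 0], "claw": 5}
    - {"angular": [0, 0, 0], "xyz": [0, 0, 0], "claw": 5}

```text
t: 1.75
eef_pos: [0.3806, 0.4144, 0.1704]
ee_rot: [-3.14, -0.611, -0.878]
force: [0.7, -0.2, 0.4]
width: 0.0502
gripper_force: 0.0
```

```bash
python3 - <<'E'
from h import *
from station import viewer
R=frame(RY,np.radians(35)); g=MID-.062*R[:,0]-.003*R[:,2]
plan(R,g-.1*R[:,2]); plan(R,g)
f=viewer.grab_frame('wrist'); pickle.dump(f,open('w1.pkl','wb'))
im=f['color'].copy()
def fp(X):
    fl=210/np.tan(np.radians(f['fovy']/2)); c=np.array(f['R'])@X+np.array(f['t']); r=np.hypot(c[0],c[1]); th=np.arctan2(r,c[2]); return (f['cx']+fl*th*c[0]/r,f['cy']+fl*th*c[1]/r)
for x in(-.1,-.062,-.035,.09):
    p=fp(MID+x*R[:,0]+(.008 if x<-.03 else .006)*-R[:,2]); print(x,np.round(p,1)); cv2.circle(im,tuple(int(round(v)) for v in p),2,(0,255,0),-1)
cv2.imwrite('pics/w1.png',im)
E
```

```text
t 1.75 pos [0.3806 0.4144 0.1704] w 0.0502 F [ 0.7 -0.2  0.4] grip 0.0
turn(tool,deg) [-0.03 -0.   -0.08] | shift cm in final frame [-0.04  0.01  0.78] in current frame [-0.04  0.01  0.78]
t 1.75 pos [0.3806 0.4144 0.1704] w 0.0502 F [ 0.7 -0.2  0.4] grip 0.0
turn(tool,deg) [-0.03 -0.   -0.08] | shift cm in final frame [-4.000e-02  1.000e-02  1.078e+01] in current frame [-4.000e-02  1.000e-02  1.078e+01]
-0.1 [275.1 262.9]
-0.062 [275.  218.3]
-0.035 [274.9 184. ]
0.09 [274.4  18.8]
```

View pics/w1.png

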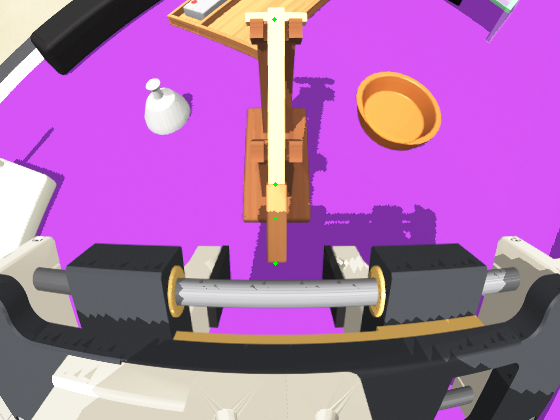

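The wrist view shows the handle centred between the fingers: the axis is at column ≈277 and the handle end at (277,262), matching my predicted dots to about 1 mm. I'll advance and grip.

Call:
servo_tool:
  targets:
    - {"angular": [0, 0, 0], "xyz": [0, 0, 2.2], "claw": 5}
    - {"angular": [0, 0, 0], "xyz": [0, 0, 2.2], "claw": 5}
    - {"angular": [0, 0, 0], "xyz": [0, 0, 2.2], "claw": 5}
    - {"angular": [0, 0, 0], "xyz": [0, 0, 2.2], "claw": 5}
    - {"angular": [0, 0, 0], "xyz": [0, 0, 2.0], "claw": 5}
    - {"angular": [0, 0, 0], "xyz": [0, 0, 0], "claw": 5}
    - {"angular": [0, 0, 0], "xyz": [0, 0, 0], "claw": 0}
    - {"angular": [0, 0, 0], "xyz": [0, 0, 0], "claw": 0}
    - {"angular": [0, 0, 0], "xyz": [0, 0, 0], "claw": 0}
    - {"angular": [0, 0, 0], "xyz": [0, 0, 0], "claw": 0}
    - {"angular": [0, 0, 0], "xyz": [0, 0, 0], "claw": 0}
    - {"angular": [0, 0, 0], "xyz": [0, 0, 0], "claw": 0}
  force: 40

```text
t: 3.0
eef_pos: [0.42, 0.3677, 0.0821]
ee_rot: [-3.139, -0.61, -0.877]
force: [-1.7, 1.0, -0.1]
width: 0.0156
gripper_force: 40.0
```

Call:
servo_tool:
  targets:
    - {"angular": [0, 0, 0], "xyz": [0.15, 0, 0], "claw": 0}
    - {"angular": [0, 0, 0], "xyz": [0.15, 0, 0], "claw": 0}
    - {"angular": [0, 0, 0], "xyz": [0, 0, 0], "claw": 0}
    - {"angular": [0, 0, 0], "xyz": [0, 0, -0.5], "claw": 0}
    - {"angular": [0, 0, 0], "xyz": [0, 0, -1], "claw": 0}
    - {"angular": [0, 0, 0], "xyz": [0, 0, -1.5], "claw": 0}
    - {"angular": [0, 0, 0], "xyz": [0, 0, -2], "claw": 0}
    - {"angular": [0, 0, 0], "xyz": [0, 0, -2], "claw": 0}
    - {"angular": [0, 0, 0], "xyz": [0, 0, -2], "claw": 0}
    - {"angular": [0, 0, 0], "xyz": [0, 0, -2], "claw": 0}
    - {"angular": [0, 0, 0], "xyz": [0, 0, 0], "claw": 0}

```text
t: 4.1
eef_pos: [0.3806, 0.4161, 0.1759]
ee_rot: [-3.136, -0.608, -0.878]
force: [-0.2, 0.4, -0.3]
width: 0.0161
gripper_force: 40.0
```

```bash
python3 - <<'E'
from h import *
from station import viewer
a=viewer.grab_frame('wrist'); b=viewer.grab_frame('scene')
pickle.dump((a,b),open('w2.pkl','wb'))
m=np.zeros((420,800,3),np.uint8); m[:,:400]=a['color'][:,80:480]; m[:,400:]=cv2.resize(b['color'][100:310,300:500],(400,420))
cv2.imwrite('pics/w2.png',m)
# plan: over to in front of the stand, level
SC=np.array([.4719,-.2572]);SY=-1.6416
sx=np.array([np.cos(SY),np.sin(SY)]);sy=np.array([-sx[1],sx[0]])
cc=np.array([.4768,-.2251])-SC; print('case in stand',cc@sx,cc@sy)
R=frame(SY,0)
for X,h in((-.30,.3),(-.30,.066)):
    p=SC+sx*X+sy*(cc@sy); plan(R,np.r_[p,h+.003])
E
```

```text
case in stand -0.032366220583294046 0.002616823485363991
t 4.2 pos [0.3808 0.4137 0.1737] w 0.0157 F [ 1.  -0.1 -1.1] grip 40.0
turn(tool,deg) [-13.44 -33.18  42.43] | shift cm in final frame [ 36.28 -14.1  -12.93] in current frame [36.87 14.95  9.97]
t 4.2 pos [0.3808 0.4137 0.1737] w 0.0157 F [ 1.  -0.1 -1.1] grip 40.0
turn(tool,deg) [-13.44 -33.18  42.43] | shift cm in final frame [ 36.28 -14.1   10.47] in current frame [23.46 14.98 29.15]
```

View pics/w2.png

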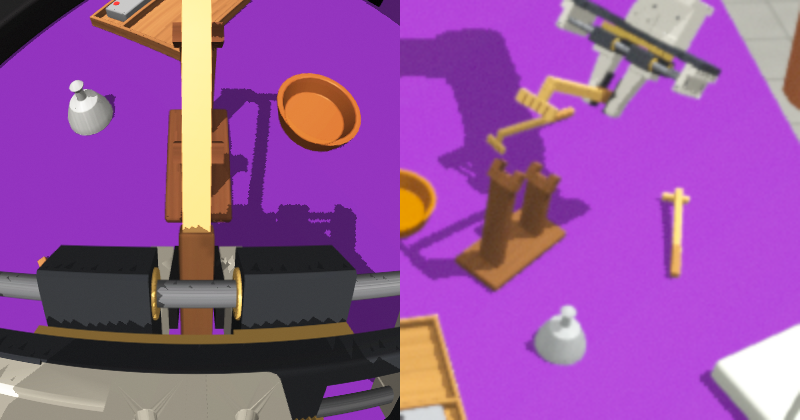

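The scratcher is firmly held and clear of the rest, with its shaft centred in the jaws. I'll lift, level it and swing to the front of the stand.

Call:
servo_tool:
  targets:
    - {"angular": [0, 0, 0], "xyz": [1.7, 0, -2.45], "claw": 0}
    - {"angular": [0, 0, 0], "xyz": [1.7, 0, -2.45], "claw": 0}
    - {"angular": [0, 0, 0], "xyz": [1.7, 0, -2.45], "claw": 0}
    - {"angular": [0, 0, 0], "xyz": [1.7, 0, -2.45], "claw": 0}
    - {"angular": [-1.68, -4.15, 5.3], "xyz": [0, 0, 0], "claw": 0}
    - {"angular": [-1.68, -4.15, 5.3], "xyz": [0, 0, 0], "claw": 0}
    - {"angular": [-1.68, -4.15, 5.3], "xyz": [0, 0, 0], "claw": 0}
    - {"angular": [-1.68, -4.15, 5.3], "xyz": [0, 0, 0], "claw": 0}
    - {"angular": [-1.68, -4.15, 5.3], "xyz": [0, 0, 0], "claw": 0}
    - {"angular": [-1.68, -4.15, 5.3], "xyz": [0, 0, 0], "claw": 0}
    - {"angular": [-1.68, -4.15, 5.3], "xyz": [0, 0, 0], "claw": 0}
    - {"angular": [-1.68, -4.15, 5.3], "xyz": [0, 0, 0], "claw": 0}
    - {"angular": [0, 0, 0], "xyz": [3, -1.2, 0], "claw": 0}
    - {"angular": [0, 0, 0], "xyz": [4, -1.6, 0], "claw": 0}
    - {"angular": [0, 0, 0], "xyz": [4, -1.6, 0], "claw": 0}
    - {"angular": [0, 0, 0], "xyz": [4, -1.6, 0], "claw": 0}
    - {"angular": [0, 0, 0], "xyz": [4, -1.6, 0], "claw": 0}
    - {"angular": [0, 0, 0], "xyz": [4, -1.6, 0], "claw": 0}
    - {"angular": [0, 0, 0], "xyz": [4, -1.6, 0], "claw": 0}
    - {"angular": [0, 0, 0], "xyz": [0, 0, 0], "claw": 0}

```text
t: 6.2
eef_pos: [0.4693, 0.1324, 0.292]
ee_rot: [3.14, -0.002, -1.646]
force: [0.3, -0.3, -1.5]
width: 0.0157
gripper_force: 40.0
```

```bash
cat >> h.py <<'E'
SC=np.array([.4719,-.2572]);SY=-1.6416
sx=np.array([np.cos(SY),np.sin(SY)]);sy=np.array([-sx[1],sx[0]])
def st(X,Y): return SC+sx*X+sy*Y
E
python3 - <<'E'
from h import *
R=frame(SY,0)
plan(R,np.r_[st(-.3,.003),.069])
E
```

```text
t 6.2 pos [0.4693 0.1324 0.292 ] w 0.0157 F [ 0.3 -0.3 -1.5] grip 40.0
turn(tool,deg) [ 0.1  -0.12 -0.26] | shift cm in final frame [ 8.85 -3.31 22.3 ] in current frame [ 8.79 -3.39 22.31]
```

Call:
servo_tool:
  targets:
    - {"angular": [0, 0, 0], "xyz": [2.95, -1.1, 0], "claw": 0}
    - {"angular": [0, 0, 0], "xyz": [2.95, -1.1, 0], "claw": 0}
    - {"angular": [0, 0, 0], "xyz": [2.95, -1.1, 0], "claw": 0}
    - {"angular": [0, 0, 0], "xyz": [0, 0, 3.2], "claw": 0}
    - {"angular": [0, 0, 0], "xyz": [0, 0, 3.2], "claw": 0}
    - {"angular": [0, 0, 0], "xyz": [0, 0, 3.2], "claw": 0}
    - {"angular": [0, 0, 0], "xyz": [0, 0, 3.2], "claw": 0}
    - {"angular": [0, 0, 0], "xyz": [0, 0, 3.2], "claw": 0}
    - {"angular": [0, 0, 0], "xyz": [0, 0, 3.2], "claw": 0}
    - {"angular": [0, 0, 0], "xyz": [0, 0, 3.1], "claw": 0}
    - {"angular": [0, 0, 0], "xyz": [0, 0, 0], "claw": 0}
    - {"angular": [0, 0, 0], "xyz": [0, 0, 0], "claw": 0}

```text
t: 7.4
eef_pos: [0.4956, 0.046, 0.0698]
ee_rot: [3.14, -0.002, -1.641]
force: [1.2, -0.6, 0.5]
width: 0.0154
gripper_force: 40.0
```

```bash
python3 - <<'E'
from h import *
from station import viewer
R=frame(SY,0); plan(R,np.r_[st(-.3,.003),.069])
a=viewer.grab_frame('top'); b=viewer.grab_frame('scene'); w=viewer.grab_frame('wrist'); pickle.dump((a,b,w),open('w3.pkl','wb'))
foot=np.r_[st(-.3+.163,.003),.066-.027]; sh=np.r_[st(-.3+.062+.09,.003),.066]
print('foot pred',proj(a,foot),proj(b,foot),'shaft',proj(a,sh),proj(b,sh))
m=np.zeros((600,800,3),np.uint8)
u,v=proj(a,foot).astype(int); m[:300,:400]=cv2.resize(a['color'][v-37:v+38,u-50:u+50],(400,300),interpolation=2)
u2,v2=proj(b,foot).astype(int); m[:300,400:]=cv2.resize(b['color'][v2-37:v2+38,u2-50:u2+50],(400,300),interpolation=2)
m[300:,:400]=w['color'][:300,80:480]
print(u,v,u2,v2); cv2.imwrite('pics/w3.png',m)
E
```

```text
t 7.4 pos [0.4956 0.046  0.0698] w 0.0154 F [ 1.2 -0.6  0.5] grip 40.0
turn(tool,deg) [ 0.11 -0.1   0.02] | shift cm in final frame [ 0.42 -0.08  0.08] in current frame [ 0.42 -0.08  0.08]
foot pred [368.87343956 210.74010612] [187.4584924  222.14345814] shaft [366.14682372 208.87178732] [190.75936275 214.73040585]
368 210 187 222
```

View pics/w3.png

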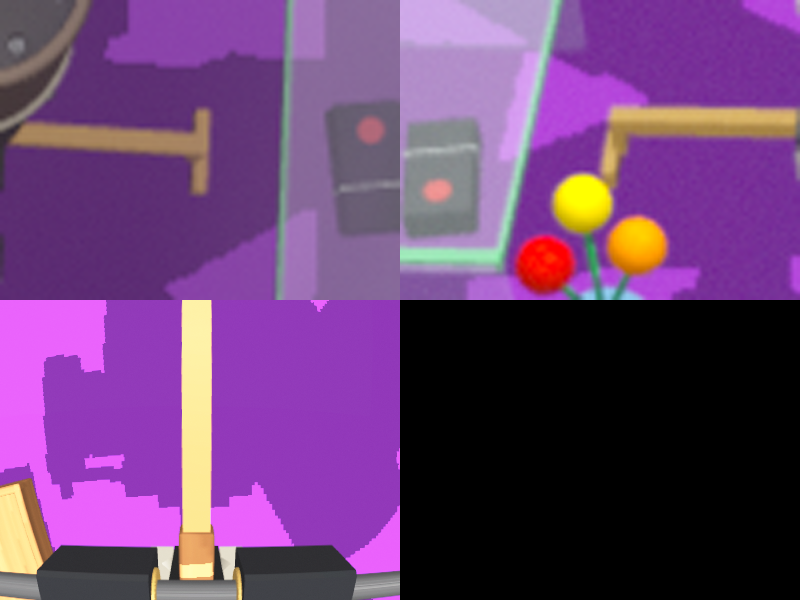

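The top crop shows the foot's centre at about (368,210), and the scene crop shows the shaft level at row ≈215. Both match the prediction within about 2 mm, so the foot should clear the case. I'll insert it over the case.

Call:
servo_tool:
  targets:
    - {"angular": [0, 0, 0], "xyz": [1.5, -0.08, 0], "claw": 0}
    - {"angular": [0, 0, 0], "xyz": [1.5, 0, 0], "claw": 0}
    - {"angular": [0, 0, 0], "xyz": [1.5, 0, 0], "claw": 0}
    - {"angular": [0, 0, 0], "xyz": [1.5, 0, 0], "claw": 0}
    - {"angular": [0, 0, 0], "xyz": [1.5, 0, 0], "claw": 0}
    - {"angular": [0, 0, 0], "xyz": [1.5, 0, 0], "claw": 0}
    - {"angular": [0, 0, 0], "xyz": [1.5, 0, 0], "claw": 0}
    - {"angular": [0, 0, 0], "xyz": [1.5, 0, 0], "claw": 0}
    - {"angular": [0, 0, 0], "xyz": [1.5, 0, 0], "claw": 0}
    - {"angular": [0, 0, 0], "xyz": [1.5, 0, 0], "claw": 0}
    - {"angular": [0, 0, 0], "xyz": [0.5, 0, 0], "claw": 0}
    - {"angular": [0, 0, 0], "xyz": [0, 0, 0], "claw": 0}

```text
t: 8.75
eef_pos: [0.4857, -0.1094, 0.0701]
ee_rot: [-3.142, -0.0, -1.643]
force: [-0.1, 0.3, -1.5]
width: 0.0159
gripper_force: 40.0
```

```bash
python3 - <<'E'
from h import *
from station import viewer
R=frame(SY,0); plan(R,np.r_[st(-.149,.003),.04])
a=viewer.grab_frame('top'); b=viewer.grab_frame('scene')
m=np.zeros((300,800,3),np.uint8)
m[:,:400]=cv2.resize(a['color'][175:250,375:475],(400,300),interpolation=2)
m[:,400:]=cv2.resize(b['color'][190:265,90:190],(400,300),interpolation=2)
cv2.imwrite('pics/w4.png',m)
E
```

```text
t 8.75 pos [ 0.4857 -0.1094  0.0701] w 0.0159 F [-0.1  0.3 -1.5] grip 40.0
turn(tool,deg) [-0.   -0.01 -0.09] | shift cm in final frame [-0.06  0.03  3.01] in current frame [-0.06  0.03  3.01]
```

View pics/w4.png

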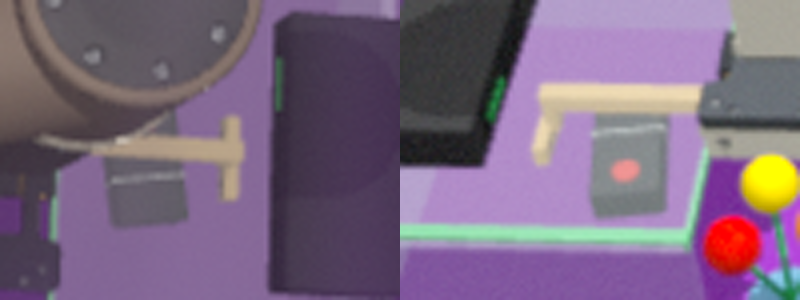

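Top and scene crops show the foot (432,214) fully behind the case, centred on it, and the case is unmoved. I'll lower and rake slowly.

Call:
servo_tool:
  targets:
    - {"angular": [0, 0, 0], "xyz": [0, 0, 0.75], "claw": 0}
    - {"angular": [0, 0, 0], "xyz": [0, 0, 0.75], "claw": 0}
    - {"angular": [0, 0, 0], "xyz": [0, 0, 0.75], "claw": 0}
    - {"angular": [0, 0, 0], "xyz": [0, 0, 0.7], "claw": 0}
    - {"angular": [0, 0, 0], "xyz": [0, 0, 0], "claw": 0}
    - {"angular": [0, 0, 0], "xyz": [-0.5, 0, 0], "claw": 0}
    - {"angular": [0, 0, 0], "xyz": [-0.5, 0, 0], "claw": 0}
    - {"angular": [0, 0, 0], "xyz": [-0.5, 0, 0], "claw": 0}
    - {"angular": [0, 0, 0], "xyz": [-0.8, 0, 0], "claw": 0}
    - {"angular": [0, 0, 0], "xyz": [-0.8, 0, 0], "claw": 0}
    - {"angular": [0, 0, 0], "xyz": [-0.8, 0, 0], "claw": 0}
    - {"angular": [0, 0, 0], "xyz": [-0.8, 0, 0], "claw": 0}
    - {"angular": [0, 0, 0], "xyz": [-0.8, 0, 0], "claw": 0}
    - {"angular": [0, 0, 0], "xyz": [-0.8, 0, 0], "claw": 0}
    - {"angular": [0, 0, 0], "xyz": [-0.8, 0, 0], "claw": 0}
    - {"angular": [0, 0, 0], "xyz": [-0.8, 0, 0], "claw": 0}
    - {"angular": [0, 0, 0], "xyz": [-0.8, 0, 0], "claw": 0}
    - {"angular": [0, 0, 0], "xyz": [-0.4, 0, 0], "claw": 0}
    - {"angular": [0, 0, 0], "xyz": [0, 0, 0], "claw": 0}

```text
t: 10.75
eef_pos: [0.4926, -0.0169, 0.0406]
ee_rot: [-3.141, -0.0, -1.64]
force: [-0.5, 0.3, -0.4]
width: 0.0157
gripper_force: 40.0
```

```bash
python3 - <<'E'
from h import *
from station import viewer
R=frame(SY,0); plan(R,np.r_[st(-.357,.003),.04])
a=viewer.grab_frame('top'); b=viewer.grab_frame('scene')
m=np.zeros((300,800,3),np.uint8)
m[:,:400]=cv2.resize(a['color'][165:255,345:465],(400,300),interpolation=2)
m[:,400:]=cv2.resize(b['color'][175:265,100:220],(400,300),interpolation=2)
cv2.imwrite('pics/w5.png',m)
E
```

```text
t 10.75 pos [ 0.4926 -0.0169  0.0406] w 0.0157 F [-0.5  0.3 -0.4] grip 40.0
turn(tool,deg) [-0.02 -0.    0.07] | shift cm in final frame [-11.58   0.07   0.06] in current frame [-11.58   0.06   0.06]
```

View pics/w5.png

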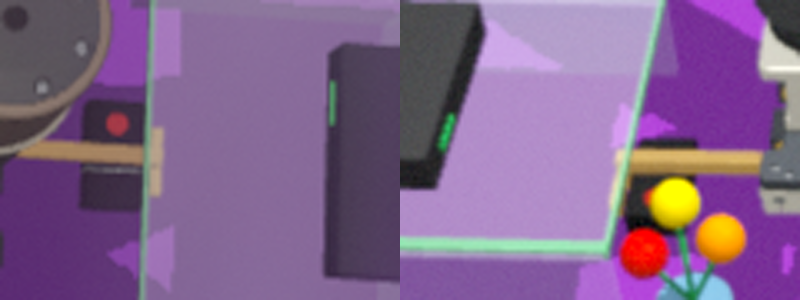

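The case is being drawn out squarely: its top face is now just outside the front edge, near (379,211) in top. I'll continue the pull.

Call:
servo_tool:
  targets:
    - {"angular": [0, 0, 0], "xyz": [-0.5, 0, 0], "claw": 0}
    - {"angular": [0, 0, 0], "xyz": [-0.8, 0, 0], "claw": 0}
    - {"angular": [0, 0, 0], "xyz": [-0.8, 0, 0], "claw": 0}
    - {"angular": [0, 0, 0], "xyz": [-0.8, 0, 0], "claw": 0}
    - {"angular": [0, 0, 0], "xyz": [-0.8, 0, 0], "claw": 0}
    - {"angular": [0, 0, 0], "xyz": [-0.8, 0, 0], "claw": 0}
    - {"angular": [0, 0, 0], "xyz": [-0.8, 0, 0], "claw": 0}
    - {"angular": [0, 0, 0], "xyz": [-0.8, 0, 0], "claw": 0}
    - {"angular": [0, 0, 0], "xyz": [-0.8, 0, 0], "claw": 0}
    - {"angular": [0, 0, 0], "xyz": [-0.8, 0, 0], "claw": 0}
    - {"angular": [0, 0, 0], "xyz": [-0.8, 0, 0], "claw": 0}
    - {"angular": [0, 0, 0], "xyz": [-0.8, 0, 0], "claw": 0}
    - {"angular": [0, 0, 0], "xyz": [-0.8, 0, 0], "claw": 0}
    - {"angular": [0, 0, 0], "xyz": [-0.8, 0, 0], "claw": 0}
    - {"angular": [0, 0, 0], "xyz": [-0.5, 0, 0], "claw": 0}
    - {"angular": [0, 0, 0], "xyz": [-0.3, 0, 0], "claw": 0}
    - {"angular": [0, 0, 0], "xyz": [0, 0, 0], "claw": 0}
    - {"angular": [0, 0, 0], "xyz": [0, 0, 0], "claw": 0}
    - {"angular": [0, 0, 0], "xyz": [0.4, 0, 0], "claw": 0}
    - {"angular": [0, 0, 0], "xyz": [0, 0, 0], "claw": 0}

```text
t: 12.85
eef_pos: [0.5002, 0.0946, 0.0405]
ee_rot: [3.141, -0.0, -1.642]
force: [-0.4, 0.1, -0.2]
width: 0.0154
gripper_force: 40.0
```

```bash
python3 - <<'E'
from h import *
from station import viewer
R=frame(-1.8,0); plan(R,np.r_[.41,.03,.04])
a=viewer.grab_frame('top'); b=viewer.grab_frame('scene'); pickle.dump((a,b),open('w6.pkl','wb'))
m=np.zeros((300,800,3),np.uint8)
m[:,:400]=cv2.resize(a['color'][165:255,300:420],(400,300),interpolation=2)
m[:,400:]=cv2.resize(b['color'][160:250,160:280],(400,300),interpolation=2)
cv2.imwrite('pics/w6.png',m)
E
```

```text
t 12.85 pos [0.5002 0.0946 0.0405] w 0.0154 F [-0.4  0.1 -0.2] grip 40.0
turn(tool,deg) [ 0.   -0.02  9.07] | shift cm in final frame [8.34 7.32 0.05] in current frame [7.08 8.54 0.06]
```

View pics/w6.png

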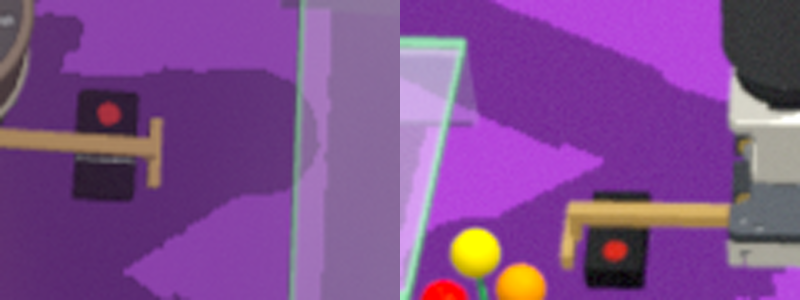

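The case is fully clear of the glass at about (331,208) in top, button up and touching nothing but the table. I'll lift the foot over it and lay the scratcher on the open table on the near side.

Call:
servo_tool:
  targets:
    - {"angular": [0, 0, 0], "xyz": [0, 0, -2], "claw": 0}
    - {"angular": [0, 0, 0], "xyz": [0, 0, -2], "claw": 0}
    - {"angular": [0, 0, 0], "xyz": [0, 0, -2], "claw": 0}
    - {"angular": [0, 0, 4.5], "xyz": [0, 0, 0], "claw": 0}
    - {"angular": [0, 0, 4.5], "xyz": [0, 0, 0], "claw": 0}
    - {"angular": [0, 0, 0], "xyz": [2, 1.8, 0], "claw": 0}
    - {"angular": [0, 0, 0], "xyz": [2, 1.8, 0], "claw": 0}
    - {"angular": [0, 0, 0], "xyz": [2, 1.8, 0], "claw": 0}
    - {"angular": [0, 0, 0], "xyz": [2, 1.8, 0], "claw": 0}
    - {"angular": [0, 4, 0], "xyz": [0, 0, 0], "claw": 0}
    - {"angular": [0, 0, 0], "xyz": [0, 0, 1.8], "claw": 0}
    - {"angular": [0, 0, 0], "xyz": [0, 0, 1.8], "claw": 0}
    - {"angular": [0, 0, 0], "xyz": [0, 0, 1.5], "claw": 0}
    - {"angular": [0, 0, 0], "xyz": [0, 0, 1.0], "claw": 0}
    - {"angular": [0, 0, 0], "xyz": [0, 0, 0.7], "claw": 0}
    - {"angular": [0, 0, 0], "xyz": [0, 0, 0], "claw": 0}
    - {"angular": [0, 0, 0], "xyz": [0, 0, 0], "claw": 0}

```text
t: 14.65
eef_pos: [0.4113, 0.029, 0.033]
ee_rot: [-3.141, -0.07, -1.798]
force: [-0.6, -0.2, -1.0]
width: 0.0157
gripper_force: 40.0
```

```bash
python3 - <<'E'
from h import *
from station import viewer
R=frame(-1.8,np.radians(4)); plan(R,np.r_[.41,.03,.027])
a=viewer.grab_frame('top'); pickle.dump(a,open('w7.pkl','wb'))
hsv=cv2.cvtColor(a['color'],cv2.COLOR_BGR2HSV).astype(int);H,S,V=hsv[...,0],hsv[...,1],hsv[...,2]
k=np.zeros(V.shape,np.uint8); sl=(slice(185,232),slice(308,360)); k[sl]=(V<75)[sl]
n,l,s_,c=cv2.connectedComponentsWithStats(k); i=1+s_[1:,4].argmax(); print(s_[1:].tolist())
p=np.array([onz(a,u,v,.022)[:2] for v,u in zip(*np.nonzero(l==i))],np.float32);r=cv2.minAreaRect(p);print(r,np.radians(r[2]))
red=((H<8)|(H>170))&(S>120)&(V>110);kk=np.zeros(V.shape,bool);kk[sl]=red[sl];ys,xs=np.nonzero(kk);print('btn',onz(a,xs.mean(),ys.mean(),.025),len(xs))
print(np.median(V[sl]),V[200:220,325:338].min(1))
E
```

```text
t 14.65 pos [0.4113 0.029  0.033 ] w 0.0157 F [-0.6 -0.2 -1. ] grip 40.0
turn(tool,deg) [-0.02 -0.01  0.1 ] | shift cm in final frame [-0.11  0.15  0.59] in current frame [-0.11  0.15  0.59]
[[324, 192, 17, 20, 168], [334, 214, 7, 11, 67]]
((0.5105456113815308, -0.033771585673093796), (0.03938746824860573, 0.047003891319036484), 88.59545135498047) 1.5462823284348808
btn [ 0.51827735 -0.03495247  0.025     ] 37
116.0 [61 60 59 57 55 56 55 56 56 55 55 54 88 89 54 54 53 53 52 53]
```

Call:
servo_tool:
  targets:
    - {"angular": [0, 0, 0], "xyz": [0, 0, 0.25], "claw": 0}
    - {"angular": [0, 0, 0], "xyz": [0, 0, 0.25], "claw": 0}
    - {"angular": [0, 0, 0], "xyz": [0, 0, 0], "claw": 0}
    - {"angular": [0, 0, 0], "xyz": [0, 0, 0], "claw": 2.2}
    - {"angular": [0, 0, 0], "xyz": [0, 0, 0], "claw": 3}
    - {"angular": [0, 0, 0], "xyz": [0, 0, 0], "claw": 3}
    - {"angular": [0, 0, 0], "xyz": [0, 0, 0], "claw": 3}
    - {"angular": [0, 0, 0], "xyz": [0, 0, 0], "claw": 3}
    - {"angular": [0, 0, 0], "xyz": [0, 0, -1], "claw": 3}
    - {"angular": [0, 0, 0], "xyz": [0, 0, -2], "claw": 3}
    - {"angular": [0, 0, 0], "xyz": [0, 0, -3], "claw": 3}
    - {"angular": [0, 0, 0], "xyz": [0, 0, -4], "claw": 3}
    - {"angular": [0, 0, 0], "xyz": [-3, 0, -4], "claw": 6}
    - {"angular": [0, 0, 0], "xyz": [-4, 0, -2], "claw": 6}
    - {"angular": [0, 0, 0], "xyz": [-4, 0, 0], "claw": 6}
    - {"angular": [0, 0, 0], "xyz": [-4, 0, 0], "claw": 6}
    - {"angular": [0, 0, 0], "xyz": [0, 0, 0], "claw": 6}

```text
t: 16.4
eef_pos: [0.4485, 0.189, 0.1767]
ee_rot: [-3.141, -0.069, -1.796]
force: [-0.4, -0.4, -0.7]
width: 0.059
gripper_force: 0.0
```

```bash
cat > seek.py <<'E'
from h import *
from station import viewer
a=viewer.grab_frame('top'); b=viewer.grab_frame('scene'); pickle.dump((a,b),open('w8.pkl','wb'))
hsv=cv2.cvtColor(a['color'],cv2.COLOR_BGR2HSV).astype(int);H,S,V=hsv[...,0],hsv[...,1],hsv[...,2]
sl=(slice(180,240),slice(305,362))
red=((H<8)|(H>170))&(S>120)&(V>110)
k=np.zeros(V.shape,np.uint8); k[sl]=((V<78)|red|((S<110)&(V<140)))[sl]
k=cv2.morphologyEx(k,cv2.MORPH_CLOSE,np.ones((3,3)))
n,l,s_,c=cv2.connectedComponentsWithStats(k); print(s_[1:].tolist()); i=1+s_[1:,4].argmax()
p=np.array([onz(a,u,v,.022)[:2] for v,u in zip(*np.nonzero(l==i))],np.float32);r=cv2.minAreaRect(p);print(r,np.radians(r[2]))
kk=np.zeros(V.shape,bool);kk[sl]=red[sl];ys,xs=np.nonzero(kk);print('btn',onz(a,xs.mean(),ys.mean(),.025),len(xs))
# scratcher bamboo
for nm,f in(('top',a),('scene',b)):
    h=cv2.cvtColor(f['color'],cv2.COLOR_BGR2HSV).astype(int); m=((h[...,0]>8)&(h[...,0]<25)&(h[...,1]>60)&(h[...,2]>110)).astype(np.uint8)
    n,l,s_,c=cv2.connectedComponentsWithStats(m); 
    for j in range(1,n):
        if s_[j,4]>120: print(nm,s_[j].tolist(),c[j].round(1))
E
python3 seek.py; python3 -c "
from h import *
plan(frame(-1.57,0),[.49,-.03,.1])"
```

```text
[[322, 192, 19, 33, 572], [305, 238, 6, 2, 7]]
((0.49439963698387146, -0.031031202524900436), (0.04407506063580513, 0.07942050695419312), 88.59545135498047) 1.5462823284348808
btn [ 0.51754245 -0.03409516  0.025     ] 41
top [127, 0, 431, 38, 14353] [350.2  16.6]
top [65, 15, 66, 24, 812] [101.1  30.1]
top [45, 23, 14, 16, 121] [50.1 33. ]
top [235, 92, 83, 77, 3799] [277.  139.4]
top [94, 195, 26, 55, 215] [107.2 223.7]
top [240, 223, 38, 44, 1089] [259.2 244.4]
top [309, 240, 68, 27, 348] [346.6 250.3]
top [156, 365, 62, 55, 1129] [184.  401.8]
scene [299, 0, 19, 28, 441] [307.9  12.2]
scene [347, 0, 49, 22, 373] [377.3   6.7]
scene [54, 15, 184, 63, 4462] [141.5  50.5]
scene [360, 26, 44, 45, 830] [380.2  51.9]
scene [272, 44, 40, 30, 533] [294.2  61.6]
scene [24, 53, 45, 63, 891] [38.7 91.6]
scene [0, 66, 13, 37, 275] [ 4.2 88.2]
scene [491, 71, 69, 91, 4838] [526.2 115.3]
scene [247, 93, 20, 42, 272] [255.7 113.9]
scene [344, 154, 43, 22, 180] [362.9 163.1]
scene [277, 185, 41, 34, 1052] [296.6 200.7]
scene [184, 190, 80, 23, 465] [225.6 201.9]
scene [431, 194, 14, 44, 164] [437.7 215. ]
scene [329, 205, 53, 40, 760] [355.8 225. ]
scene [189, 239, 14, 15, 143] [195.8 246.1]
scene [239, 258, 98, 83, 4687] [284.8 292.7]
t 16.5 pos [0.447  0.1857 0.1763] w 0.0597 F [-1.  -0.6  0.2] grip 0.0
turn(tool,deg) [  0.5   -4.05 -13.  ] | shift cm in final frame [21.58 -4.28  7.63] in current frame [19.47 -9.04  9.03]
```

```bash
python3 -c "
from h import *
plan(frame(-3.167,0),[.4944,-.031,.11])"
```

```text
t 16.5 pos [0.447  0.1857 0.1763] w 0.0597 F [-1.  -0.6  0.2] grip 0.0
turn(tool,deg) [-2.76 -3.44 78.46] | shift cm in final frame [ -5.29 -21.55   6.63] in current frame [19.54 -9.49  8.03]
```

Call:
servo_tool:
  targets:
    - {"angular": [-0.28, -0.34, 7.85], "xyz": [0, 0, 0], "claw": 6.4}
    - {"angular": [-0.28, -0.34, 7.85], "xyz": [0, 0, 0], "claw": 6.4}
    - {"angular": [-0.28, -0.34, 7.85], "xyz": [0, 0, 0], "claw": 6.4}
    - {"angular": [-0.28, -0.34, 7.85], "xyz": [0, 0, 0], "claw": 6.4}
    - {"angular": [-0.28, -0.34, 7.85], "xyz": [0, 0, 0], "claw": 6.4}
    - {"angular": [-0.28, -0.34, 7.85], "xyz": [0, 0, 0], "claw": 6.4}
    - {"angular": [-0.28, -0.34, 7.85], "xyz": [0, 0, 0], "claw": 6.4}
    - {"angular": [-0.28, -0.34, 7.85], "xyz": [0, 0, 0], "claw": 6.4}
    - {"angular": [-0.28, -0.34, 7.85], "xyz": [0, 0, 0], "claw": 6.4}
    - {"angular": [-0.28, -0.34, 7.85], "xyz": [0, 0, 0], "claw": 6.4}
    - {"angular": [0, 0, 0], "xyz": [-0.75, -3.08, 0], "claw": 6.4}
    - {"angular": [0, 0, 0], "xyz": [-0.75, -3.08, 0.5], "claw": 6.4}
    - {"angular": [0, 0, 0], "xyz": [-0.75, -3.08, 1], "claw": 6.4}
    - {"angular": [0, 0, 0], "xyz": [-0.75, -3.08, 1.2], "claw": 6.4}
    - {"angular": [0, 0, 0], "xyz": [-0.75, -3.08, 1.2], "claw": 6.4}
    - {"angular": [0, 0, 0], "xyz": [-0.75, -3.08, 1.2], "claw": 6.4}
    - {"angular": [0, 0, 0], "xyz": [-0.75, -3.08, 1.2], "claw": 6.4}
    - {"angular": [0, 0, 0], "xyz": [0, 0, 0], "claw": 6.4}
    - {"angular": [0, 0, 0], "xyz": [0, 0, 0], "claw": 6.4}

```text
t: 18.4
eef_pos: [0.4931, -0.0331, 0.1134]
ee_rot: [3.141, -0.001, 3.111]
force: [-0.9, -0.3, 0.0]
width: 0.0641
gripper_force: 0.0
```

```bash
python3 - <<'E'
from h import *
from station import viewer
plan(frame(-3.167,0),[.4944,-.031,.025])
f=viewer.grab_frame('wrist')
hsv=cv2.cvtColor(f['color'],cv2.COLOR_BGR2HSV).astype(int);H,S,V=hsv[...,0],hsv[...,1],hsv[...,2]
red=((H<8)|(H>170))&(S>120)&(V>100); n,l,s_,c=cv2.connectedComponentsWithStats(red.astype(np.uint8))
def fr(u,v):
    fl=210/np.tan(np.radians(f['fovy']/2)); x,y=u-f['cx'],v-f['cy'];r=np.hypot(x,y);th=r/fl
    d=np.array([np.sin(th)*x/r,np.sin(th)*y/r,np.cos(th)]);R=np.array(f['R']);C=-R.T@np.array(f['t']);D=R.T@d;return C+D*(.025-C[2])/D[2]
for j in range(1,n):
    if s_[j,4]>60: print(s_[j].tolist(),fr(*c[j]))
E
```

```text
t 18.4 pos [ 0.4931 -0.0331  0.1134] w 0.0641 F [-0.9 -0.3  0. ] grip 0.0
turn(tool,deg) [ 0.04 -0.05 -0.28] | shift cm in final frame [-0.13  0.21  8.84] in current frame [-0.13  0.21  8.84]
[267, 242, 22, 20, 360] [ 0.51593808 -0.03360658  0.025     ]
```

Call:
servo_tool:
  targets:
    - {"angular": [0, 0, 0], "xyz": [-0.1, 0.1, 2], "claw": 6.4}
    - {"angular": [0, 0, 0], "xyz": [0, 0, 2], "claw": 6.4}
    - {"angular": [0, 0, 0], "xyz": [0, 0, 2], "claw": 6.4}
    - {"angular": [0, 0, 0], "xyz": [0, 0, 1.5], "claw": 6.4}
    - {"angular": [0, 0, 0], "xyz": [0, 0, 1], "claw": 6.4}
    - {"angular": [0, 0, 0], "xyz": [0, 0, 0.3], "claw": 6.4}
    - {"angular": [0, 0, 0], "xyz": [0, 0, 0], "claw": 6.4}
    - {"angular": [0, 0, 0], "xyz": [0, 0, 0], "claw": 4}
    - {"angular": [0, 0, 0], "xyz": [0, 0, 0], "claw": 3}
    - {"angular": [0, 0, 0], "xyz": [0, 0, 0], "claw": 3}
    - {"angular": [0, 0, 0], "xyz": [0, 0, 0], "claw": 3}
    - {"angular": [0, 0, 0], "xyz": [0, 0, 0], "claw": 3}
    - {"angular": [0, 0, 0], "xyz": [0, 0, 0], "claw": 3}
  force: 15

```text
t: 19.75
eef_pos: [0.4953, -0.0305, 0.0262]
ee_rot: [3.14, 0.001, 3.114]
force: [-1.6, 0.6, 6.7]
width: 0.0439
gripper_force: 14.8
```

```bash
python3 - <<'E'
from h import *
c=[.692-.0315*np.cos(.1033),.1031-.0315*np.sin(.1033)]
plan(frame(.1033-np.pi,0),[*c,.15]); plan(frame(.1033-np.pi,0),[*c,.032])
E
```

```text
t 19.75 pos [ 0.4953 -0.0305  0.0262] w 0.0439 F [-1.6  0.6  6.7] grip 14.8
turn(tool,deg) [ 0.07  0.06 -7.48] | shift cm in final frame [-17.79  11.26 -12.38] in current frame [-16.19  13.5  -12.35]
t 19.75 pos [ 0.4953 -0.0305  0.0262] w 0.0439 F [-1.6  0.6  6.7] grip 14.8
turn(tool,deg) [ 0.07  0.06 -7.48] | shift cm in final frame [-17.79  11.26  -0.58] in current frame [-16.17  13.48  -0.55]
```

Call:
servo_tool:
  targets:
    - {"angular": [0, 0, 0], "xyz": [0, 0, -1], "claw": 3}
    - {"angular": [0, 0, 0], "xyz": [0, 0, -2.5], "claw": 3}
    - {"angular": [0, 0, 0], "xyz": [0, 0, -2.5], "claw": 3}
    - {"angular": [0, 0, 0], "xyz": [0, 0, -2.5], "claw": 3}
    - {"angular": [0, 0, 0], "xyz": [0, 0, -1.5], "claw": 3}
    - {"angular": [0, 0, -3.74], "xyz": [0, 0, 0], "claw": 3}
    - {"angular": [0, 0, -3.74], "xyz": [0, 0, 0], "claw": 3}
    - {"angular": [0, 0, 0], "xyz": [-1, 2.8, 0], "claw": 3}
    - {"angular": [0, 0, 0], "xyz": [-2.4, 2.8, 0], "claw": 3}
    - {"angular": [0, 0, 0], "xyz": [-2.4, 2.8, 0], "claw": 3}
    - {"angular": [0, 0, 0], "xyz": [-2.4, 2.8, 0], "claw": 3}
    - {"angular": [0, 0, 0], "xyz": [-2.4, 0, 0], "claw": 3}
    - {"angular": [0, 0, 0], "xyz": [-2.4, 0, 0], "claw": 3}
    - {"angular": [0, 0, 0], "xyz": [-2.4, 0, 0], "claw": 3}
    - {"angular": [0, 0, 0], "xyz": [-1.5, 0, 0], "claw": 3}
    - {"angular": [0, 0, 0], "xyz": [-0.9, 0, 0], "claw": 3}
    - {"angular": [0, 0, 0], "xyz": [0, 0, 0], "claw": 3}
    - {"angular": [0, 0, 0], "xyz": [0, 0, 0], "claw": 3}

```text
t: 21.55
eef_pos: [0.6597, 0.0988, 0.1257]
ee_rot: [3.141, -0.001, -3.039]
force: [-0.0, 0.4, -1.7]
width: 0.044
gripper_force: 14.8
```

```bash
python3 - <<'E'
from h import *
c=[.692-.0315*np.cos(.1033),.1031-.0315*np.sin(.1033)]
plan(frame(.1033-np.pi,0),[*c,.0325])
E
```

```text
t 21.55 pos [0.6597 0.0988 0.1257] w 0.044 F [-0.   0.4 -1.7] grip 14.8
turn(tool,deg) [ 0.06 -0.03 -0.03] | shift cm in final frame [-0.11  0.09  9.32] in current frame [-0.11  0.08  9.32]
```

Call:
servo_tool:
  targets:
    - {"angular": [0, 0, 0], "xyz": [-0.1, 0.1, 1.5], "claw": 3}
    - {"angular": [0, 0, 0], "xyz": [0, 0, 2], "claw": 3}
    - {"angular": [0, 0, 0], "xyz": [0, 0, 2], "claw": 3}
    - {"angular": [0, 0, 0], "xyz": [0, 0, 1.5], "claw": 3}
    - {"angular": [0, 0, 0], "xyz": [0, 0, 1], "claw": 3}
    - {"angular": [0, 0, 0], "xyz": [0, 0, 0.7], "claw": 3}
    - {"angular": [0, 0, 0], "xyz": [0, 0, 0.4], "claw": 3}
    - {"angular": [0, 0, 0], "xyz": [0, 0, 0.1], "claw": 3}
    - {"angular": [0, 0, 0], "xyz": [0, 0, 0], "claw": 3}
    - {"angular": [0, 0, 0], "xyz": [0, 0, 0], "claw": 3}

```text
t: 22.55
eef_pos: [0.6618, 0.1004, 0.0345]
ee_rot: [3.14, 0.001, -3.038]
force: [0.2, 0.4, -1.0]
width: 0.0442
gripper_force: 14.8
```

Call:
servo_tool:
  targets:
    - {"angular": [0, 0, 0], "xyz": [0, 0, 0.12], "claw": 3}
    - {"angular": [0, 0, 0], "xyz": [0, 0, 0.1], "claw": 3}
    - {"angular": [0, 0, 0], "xyz": [0, 0, 0], "claw": 3}
    - {"angular": [0, 0, 0], "xyz": [0, 0, 0], "claw": 4.7}
    - {"angular": [0, 0, 0], "xyz": [0, 0, 0], "claw": 5.2}
    - {"angular": [0, 0, 0], "xyz": [0, 0, 0], "claw": 6}
    - {"angular": [0, 0, 0], "xyz": [0, 0, 0], "claw": 6}
    - {"angular": [0, 0, 0], "xyz": [0, 0, 0], "claw": 6}
    - {"angular": [0, 0, 0], "xyz": [0, 0, -1], "claw": 6}
    - {"angular": [0, 0, 0], "xyz": [0, 0, -2], "claw": 6}
    - {"angular": [0, 0, 0], "xyz": [0, 0, -4], "claw": 6}
    - {"angular": [0, 0, 0], "xyz": [0, 0, -4], "claw": 6}
    - {"angular": [0, 0, 0], "xyz": [0, 0, -4], "claw": 6}
    - {"angular": [0, 0, 0], "xyz": [4, 4, -2], "claw": 6}
    - {"angular": [0, 0, 0], "xyz": [4, 4, 0], "claw": 6}
    - {"angular": [0, 0, 0], "xyz": [4, 4, 0], "claw": 6}
    - {"angular": [0, 0, 0], "xyz": [4, 4, 0], "claw": 6}
    - {"angular": [0, 0, 0], "xyz": [4, 4, 0], "claw": 6}
    - {"angular": [0, 0, 0], "xyz": [0, 0, 0], "claw": 6}

```text
t: 24.45
eef_pos: [0.4661, 0.2589, 0.1999]
ee_rot: [3.139, 0.001, -3.033]
force: [0.4, 1.1, 0.9]
width: 0.0604
gripper_force: 0.0
```

```bash
python3 - <<'E'
from h import *
from station import viewer
a=viewer.grab_frame('top'); b=viewer.grab_frame('scene')
m=np.zeros((600,800,3),np.uint8)
m[:300,:400]=cv2.resize(a['color'][85:175,225:345],(400,300),interpolation=2)
m[:300,400:]=cv2.resize(a['color'][200:290,290:410],(400,300),interpolation=2)
m[300:,:400]=cv2.resize(b['color'][250:340,230:350],(400,300),interpolation=2)
m[300:,400:]=cv2.resize(b['color'][150:240,160:280],(400,300),interpolation=2)
cv2.imwrite('pics/fin.png',m)
hsv=cv2.cvtColor(a['color'],cv2.COLOR_BGR2HSV).astype(int);H,S,V=hsv[...,0],hsv[...,1],hsv[...,2]
k=np.zeros(V.shape,np.uint8);sl=(slice(118,165),slice(243,312));k[sl]=(V<70)[sl]
p=np.array([onz(a,u,v,.028)[:2] for v,u in zip(*np.nonzero(k))],np.float32);r=cv2.minAreaRect(p);print(len(p),r)
d=np.array(r[0])-[.692,.1031];c,s=np.cos(.1033),np.sin(.1033);print('case in holder',c*d[0]+s*d[1],-s*d[0]+c*d[1])
k=(H>8)&(H<25)&(S>60)&(V>100); kk=np.zeros(V.shape,bool);kk[235:275,365:385]=k[235:275,365:385]
q=np.array([(onz(a,u,v,.012)[:2]-SC) for v,u in zip(*np.nonzero(kk))]); print('foot X range',(q@sx).min(),(q@sx).max())
E
```

```text
306 ((0.6591858863830566, 0.09771078824996948), (0.0796855017542839, 0.03959953784942627), 3.6715922355651855)
case in holder -0.03319490736081081 -0.0019768108304843
foot X range -0.1381690633987665 -0.11169403322818248
```

View pics/fin.png

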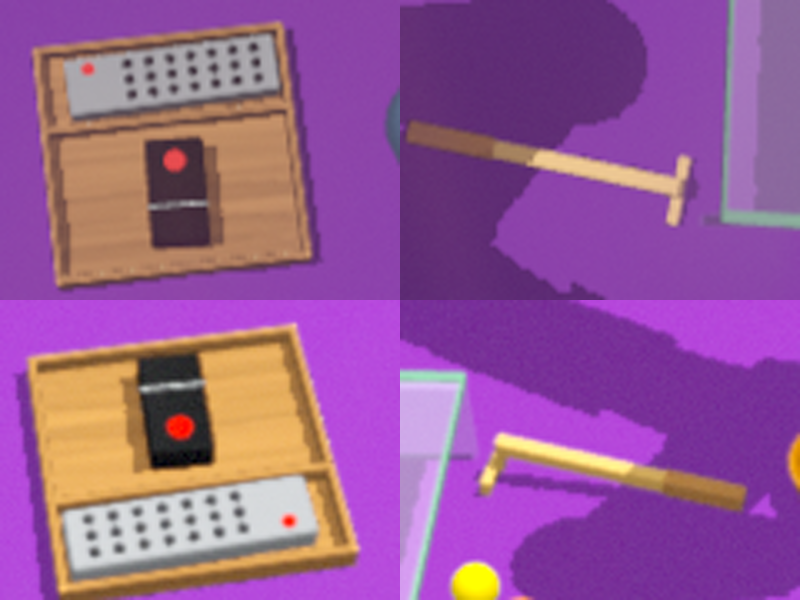

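The case lies flat, button up, in the middle of the bay (−33, −2 mm in the holder frame). The scratcher lies on the table with its foot about 20 mm outside the front edge. I'll raise the arm clear of the rest below it, then hand in.

Call:
servo_tool:
  targets:
    - {"angular": [0, 0, 0], "xyz": [0, 0, -3], "claw": 6}
    - {"angular": [0, 0, 0], "xyz": [0, 0, -3], "claw": 6}
    - {"angular": [0, 0, 0], "xyz": [0, 0, -3], "claw": 6}
    - {"angular": [0, 0, 0], "xyz": [0, 0, 0], "claw": 6}
    - {"angular": [0, 0, 0], "xyz": [0, 0, 0], "claw": 6}
    - {"angular": [0, 0, 0], "xyz": [0, 0, 0], "claw": 6}

```text
t: 25.15
eef_pos: [0.4696, 0.2549, 0.2875]
ee_rot: [3.141, -0.001, -3.04]
force: [0.1, -0.1, 0.3]
width: 0.0601
gripper_force: 0.0
```

```bash
python3 -c "
from station import order
print(order.job_done())"
```

```text
the job is handed in; nothing more can be done
None
```

I raked the case out with the largest scratcher, laid the scratcher on the open table, laid the case flat and button up in the empty bay, and handed the job in at about 25 s; no verdict was returned.

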